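# Free and push back the bottle stop

### The arm

A 6-joint arm with a two-finger parallel gripper is mounted at the origin on the work surface. World frame = base frame: x ahead of the robot, y to its left, z up, the work surface at z = 0. Lengths are in m, angles in rad, forces in N, time in s.
With the tool pointing down it reaches from about 0.3 to 0.85 m from the base axis. Payload 5.4 kg.
Tool frame: the origin (TCP) lies on the centre line of the jaws, within the pads' length; the fingertips stand 8 mm ahead of it and the grasp point (between the pads) lies 11 mm behind it; z points along the fingers, y is the line along which they close (so a half turn about z gives the same grasp; the last joint's range is limited). The gripper opens to 85 mm and grips with 20 to 120 N. Pads are 22 mm wide; open, the fingers measure 114 mm over their backs; the gripper's body (76 mm by 85 mm) begins 54 mm behind the grasp point. The pads swing forward as they close: fully open they stand 13 mm farther back than shut.
Start: joints at [-1.314, 0.158, 1.597, -0, 1.386, -0.21], TCP at [0.259, -0.513, 0.239] pointing down, gripper open.
Joint ranges: [-2.91, 2.91], [-0.94, 2.29], [0.18, 2.7], [-1.29, 4.43], [0.17, 2.64], [-3, 3]. Speed limits (rad/s): [2.57, 2.57, 3.14, 3.14, 3.14, 3.14].

### API

Orientations are given as a unit quaternion [x, y, z, w].
In Python, from plant import arm, capture gives the robot as it stands.
- The arm moves only by the tool step_arm, never from a script. Its argument "rows" is a list of rows, each a list of 7 numbers: the opening, from 0 (shut) to 1 (fully open), then the shift along the tool's x, y, z in mm, then the turn, a rotation vector about the tool's x, y, z in degrees. A call has exactly 5 rows; each row shifts and turns the commanded pose from where the row before left it, along the tool's axes as they then stand; what a row does not reach is not made up. A row lasts 1/12 s, in which the tool goes at most 41.7 mm and 7.16 degrees, less where a joint would pass 70% of its speed; a pose out of reach is approached as far as the arm can. A call is refused whole if a number of a shift passes 41.7 or a number of a turn 7.16, either way. A call with a gripper value outside its range is refused whole. The fingers move at their own pace and stop on an object; "newtons" is the grip in N (left out, the last holds). Time passes only in rows, so rows that do not move let the fingers close, or fill a call up. It gives the time, the measured TCP pose, the force, the opening and the grip force at its end, in the units of the state.
- arm.state(): the state, without advancing time (a new reading comes with each control period).
- capture(name): name is "side" or "top"; returns a dict with "color" (480x640x3 uint8, red, green, blue), "fx", "fy", "cx", "cy" (pixels), "position" and "orientation" of the camera in the world. Camera axes: x right, y up, looking along -z (the intrinsics and any distortion apply to the point x, -y, -z); pixel columns grow to the right and rows downward; lengths in m; the calibration is good to about 2 mm. A picture is of the moment at which its call begins. There is no depth.
- arm.hand_in(): hands the job in; it is judged then, once.
The state is a dict: "t": time; "joint_positions": joint angles; "dq": joint speeds; "effort": joint torques, N m; "tool_pos": TCP position; "eef_rot": TCP orientation; "contact_force": force on the tool from outside, world axes, zero at the start; "torque": the same for the moment, N m; "finger_gap": finger opening in m; "grip_force": force on a finger pad.
Only numpy, scipy, OpenCV 4.12 (cv2) and the standard library are available. Lean on these libraries where they do the work, as an engineer would, in place of code of your own. Each camera call takes 0.05 s, during which the arm holds its last target. There are 200 camera calls.

### The job

The V-shaped bottle stop on the corking fixture is locked by the knurled round nut. With a fingertip at the nut's knurled rim, unscrew the nut two full turns (anticlockwise from above; not as far as three) without pressing hard; only then push the stop along its guides, away from its V mouth, until it is fully home against the metal end block. Nothing needs to be gripped or lifted: leave the bottle, cork, capsule and screwdriver where they are.

Things in the scene. Friction and masses are not known exactly. Their poses are not given: they have to be found in the camera images.
- plate: Cream plastic plate of the corking fixture, 340 x 280 mm, top 35 mm above the table, fixed. Origin at table level under its centre; +x along the guides (the way the stop is pushed), z up; yaw within 0.4 rad. A fixed stud (16 mm diameter, top 92 mm above the table) at x = 50, y = 0 mm is the nut's axis. Guides at y = +-37 mm, top at 45 mm. Metal end block 84 mm wide, top at 47 mm, near face x = 145 mm.
- rim: The nut: dark steel disc, 60 mm across, 22 mm high, with 24 upright round ribs 2 mm proud as its knurl and a 31 mm hub 4 mm above its top. Origin on its axis at its underside, 53 mm above the table when tight; rises 2 mm a turn. Its x points along the white index line (5 mm wide, hub to rim) on its top. Below it: a 36 mm collar, 10 mm high. Friction 0.04 N m; it stays where it is left.
- nut (a joint): Angle of the nut in rad, 0 fully tight, growing as it is unscrewed (anticlockwise from above), 6.28 a turn; starts between 0 and 0.6.
- stop_face (a point): Bottom of the stop's V, on the face that a fingertip pushes, at mid height (63 mm above the table); starts at x = -51, y = 0 mm of the plate. The V is tan plastic, 6 mm thick, 43 to 83 mm above the table; it opens to the plate's -x, each arm reaching 25 mm forward and 45 mm aside. Its flat slotted foot (60 mm wide, top at 43 mm) runs under the nut towards the end block.
- stop (a joint): Travel of the stop along the plate's +x in m: 0 at the start, 0.030 fully home against the end block. It slides with 3 N of friction and stays where it is left; it is locked by the collar under the nut until about 1.6 turns.
- bottle: Dark standing wine bottle, 75 mm diameter, 300 mm high, origin under its centre, on the table to the left; leave alone.
- cork: Cork, 24 mm diameter, 45 mm high, standing on the plate near its left or right edge; origin under its centre; leave alone.
- capsule: Purple foil capsule for a bottle neck, 33 mm diameter, 55 mm high, standing on the plate opposite the cork; origin under its centre; leave alone.
- driver: Screwdriver lying on the table to the right; leave alone.

How it is judged:
On the way, in this order (a step that is already met when the one before it is completed fails the run):
1. the nut is unscrewed about two turns (1.85 or more from tight) with the stop still in place (value of joint nut above 11.62 rad and value of joint stop below 0.004 m), for 0.1 s.
2. the stop is pushed home against the end block (value of joint stop above 0.027 m), for 0.2 s.
At the end, for the whole second after the job is handed in: The nut stands between 1.85 and 2.75 turns from tight, the stop is within 3 mm of the end block, and both are at rest (value of joint nut between 11.62 and 17.28 rad and value of joint stop above 0.027 m and velocity of joint nut between -0.1 and 0.1 rad/s and velocity of joint stop between -0.01 and 0.01 m/s); the robot touches nothing.
It fails at once if the stop is shoved (over 4 mm) before the nut is two turns loose (under 1.85) (value of joint stop above 0.004 m and not (value of joint nut above 11.62 rad)).
It fails at once if the nut is gripped or pressed hard (over 25 N) (contact force between the fingers and rim above 25 N).
It fails at once if a bystander is moved over 20 mm or lifted (distance of any of bottle, cork, capsule, driver from where it was at the start of the episode above 0.02 m).
It also fails if it takes over 64 s, if anything falls off the work surface, if the arm or the gripper's body presses on something with over 40 N, if the wrist force passes 120 N, or if a joint passes its speed limit or range.

## Working session

There is one attempt and no reset: what is moved stays moved. The work goes in short steps, Python scripts to look and compute and a tool call to move; the robot and the scene stay as the last step left them, time stands still between calls to the robot, and variables do not carry over. Pictures are saved under pics/ and viewed, at most 10 in all, crops included, and the job is handed in when it is done.

Besides the shell and the picture viewer there is one more tool, called after ">>>" as a command line: name --pt "numbers of a row" for each row, then --argument value for the rest. step_arm: Moves the arm, as the interface text tells. Its arguments: {"type":"object","properties":{"rows":{"type":"array"},"newtons":{"type":"number"}},"required":["rows"]}

```bash
mkdir -p pics; ls; python3 - <<'E'
from plant import arm,capture
import cv2,pickle
s=arm.state();print(s)
for n in("top","side"):
    c=capture(n);cv2.imwrite(f"pics/{n}0.png",c["color"][:,:,::-1]);pickle.dump(c,open(f"{n}0.pkl","wb"))
    print({k:v for k,v in c.items() if k!="color"})
E
```

```text
pics
{'t': 0.0, 'joint_positions': array([-1.31408363e+00,  1.59070405e-01,  1.59826394e+00, -8.60245722e-07,
        1.38619546e+00, -2.10081336e-01]), 'dq': array([ 0.00094555, -0.00112307,  0.00096703, -0.0002828 ,  0.00052511,
       -0.00023551]), 'effort': array([-9.91717889e-05, -3.96002018e+01, -3.31431270e+01, -2.23971138e-04,
        8.43747956e-03,  1.91534434e-05]), 'tool_pos': array([ 0.25859995, -0.51289736,  0.23828901]), 'eef_rot': array([ 9.72885860e-01,  2.31283732e-01, -2.30035532e-05, -9.68301476e-04]), 'contact_force': array([-0.22726926,  0.0756505 ,  0.18645932]), 'torque': array([ 0.01386818, -0.03580699, -0.00458896]), 'grip_force': 0.0, 'finger_gap': 0.0852955904463081}
{'fx': 452.40560195826794, 'fy': 452.40560195826794, 'cx': 320.01814413764293, 'cy': 238.2611022469332, 'position': array([ 0.36309876, -0.01015173,  1.16820425]), 'orientation': array([-0.07146574,  0.05615808,  0.70970383, -0.69861247])}
{'fx': 502.6514100483466, 'fy': 502.6514100483466, 'cx': 318.03813030571604, 'cy': 238.08313327347636, 'position': array([0.52153684, 1.08438846, 0.70838801]), 'orientation': array([-0.00848714,  0.49350959,  0.86924793, -0.02800507])}
```

View pics/top0.png

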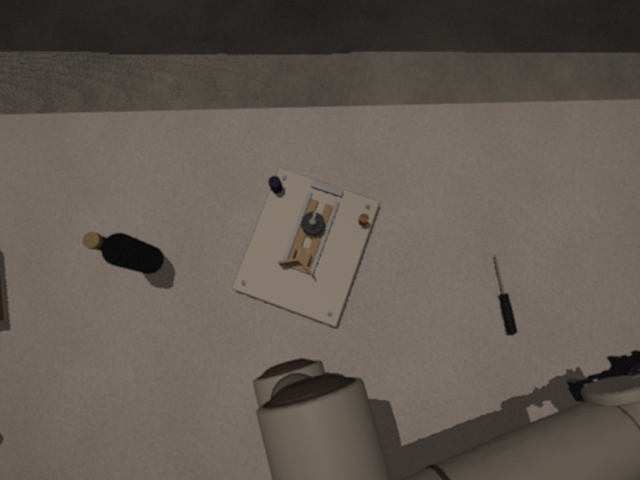

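View pics/side0.png

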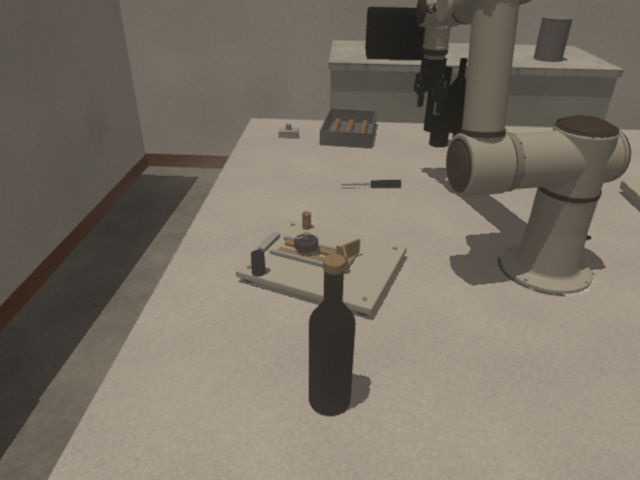

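The top view shows the plate at about (307,247), with the nut at (313,223), the V near (298,262), the capsule at (276,184) and the cork at (364,219). I'll enlarge it to read the corners.

```bash
python3 - <<'E'
import cv2
a=cv2.imread("pics/top0.png")[160:335,220:395];cv2.imwrite("pics/c1.png",cv2.resize(cv2.convertScaleAbs(a,alpha=1.3),(595,595),interpolation=cv2.INTER_CUBIC))
a=cv2.imread("pics/side0.png")[200:320,230:415];cv2.imwrite("pics/c2.png",cv2.resize(cv2.convertScaleAbs(a,alpha=1.5),(740,480),interpolation=cv2.INTER_CUBIC))
E
```

```text
(no output)
```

View pics/c1.png

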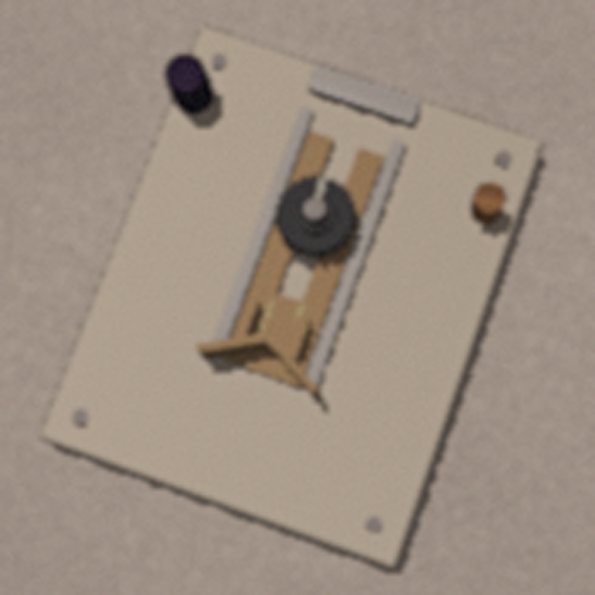

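View pics/c2.png

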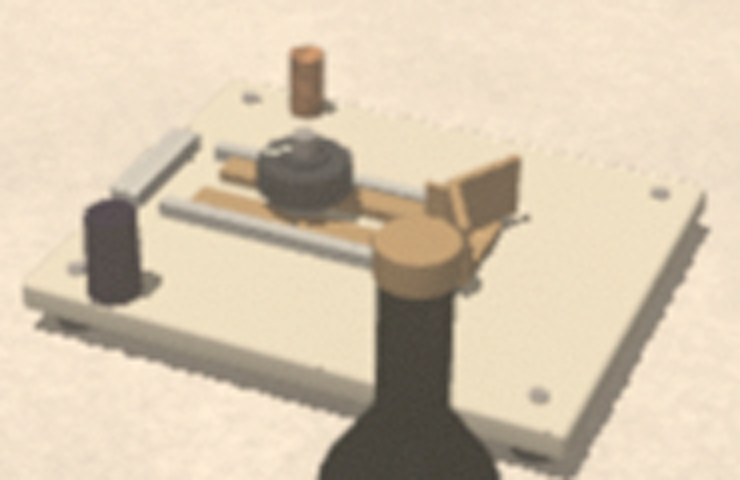

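The top crop shows the plate corners at (205,27), (541,143), (44,436), (397,566), the stud at (314,207), and the index line pointing up at about (320,185). The side crop shows the corners at (25,288), (562,442), (705,195), (235,83).

```bash
cat >h.py <<'E'
import numpy as np,pickle
from scipy.spatial.transform import Rotation as R
def proj(c,p):
    q=R.from_quat(c["orientation"]).inv().apply(np.atleast_2d(p)-c["position"])
    return np.c_[c["cx"]+c["fx"]*q[:,0]/-q[:,2],c["cy"]-c["fy"]*q[:,1]/-q[:,2]]
def ray(c,uv,z):
    uv=np.atleast_2d(uv);d=np.c_[(uv[:,0]-c["cx"])/c["fx"],-(uv[:,1]-c["cy"])/c["fy"],-np.ones(len(uv))]
    d=R.from_quat(c["orientation"]).apply(d);return c["position"]+d*((z-c["position"][2])/d[:,2])[:,None]
T=pickle.load(open("top0.pkl","rb"));S=pickle.load(open("side0.pkl","rb"))
tc=lambda a:(np.array(a)+.5)/3.4-.5+[220,160]
sc=lambda a:(np.array(a)+.5)/4-.5+[230,200]
def plate(P,v):
    c,s=np.cos(v[2]),np.sin(v[2]);P=np.atleast_2d(P)
    return np.c_[v[0]+c*P[:,0]-s*P[:,1],v[1]+s*P[:,0]+c*P[:,1],P[:,2]]
E
python3 - <<'E'
from h import *
from scipy.optimize import least_squares
P=np.array([[.17,.14,.035],[.17,-.14,.035],[-.17,.14,.035],[-.17,-.14,.035],[.05,0,.092]])
t=tc([[205,27],[541,143],[44,436],[397,566],[314,207]])
s=sc([[25,288],[235,83],[562,442],[705,195],[304,131]])
for w in((1,0),(0,1),(1,1)):
    f=lambda v:np.r_[w[0]*(proj(T,plate(P,v))-t).ravel(),w[1]*(proj(S,plate(P,v))-s).ravel()]
    r=least_squares(f,[.5,0,0]);print(r.x,np.round(r.fun,1))
v=r.x
print("stud",plate([.05,0,.08],v),"face",plate([-.051,0,.063],v))
print("cork",ray(T,tc([489,190]),.08),"caps",ray(T,tc([185,68]),.09))
a=ray(T,tc([[314,212],[322,183]]),.075);d=a[1]-a[0];print("index ang",np.arctan2(d[1],d[0])-v[2],a)
E
```

```text
[ 0.55625312  0.04689655 -0.35877589] [-0.9 -1.3  1.6 -1.1 -1.4  0.7  0.1  0.9  0.6  0.5 -0.  -0.  -0.  -0.
  0.  -0.   0.  -0.   0.   0. ]
[ 0.55703068  0.05443794 -0.3688625 ] [-0.  -0.  -0.  -0.  -0.  -0.  -0.   0.  -0.   0.  -2.2 -0.7  0.1 -1.1
  0.8  0.2  1.4 -1.3 -0.   1.6]
[ 0.55676031  0.04885347 -0.36286113] [-1.4 -1.6  1.  -1.  -2.4  0.2 -1.   0.9 -0.1  0.3 -1.6 -1.8 -0.  -2.
  1.4 -1.6  1.1 -2.7  0.2  0.5]
stud [[0.60350457 0.03110595 0.08      ]] face [[0.50908117 0.06695595 0.063     ]]
cork [[ 0.6171532  -0.09567133  0.08      ]] caps [[0.71060731 0.12426715 0.09      ]]
index ang 0.08832119440693048 [[0.60432554 0.03152036 0.075     ]
 [0.6258826  0.02544877 0.075     ]]
```

```bash
cat >>h.py <<'E'
from scipy.optimize import least_squares
def tri(ut,us): return least_squares(lambda p:np.r_[(proj(T,p)-ut).ravel(),(proj(S,p)-us).ravel()],[.6,.03,.09])
E
python3 - <<'E'
from h import *
for a,b in (((314,207),(304,131)),((205,27),(25,288)),((541,143),(235,83)),((397,566),(705,195)),((44,436),(562,442))):
    r=tri(tc(a),sc(b));print(np.round(r.x,4),np.round(r.fun,1))
for z in (.092,):print(ray(T,tc((314,206)),z),ray(S,sc((304,131)),z))
print(ray(T,tc((316,218)),.064))
E
```

```text
[0.604  0.0308 0.0931] [ 0. -0.  0.  0.]
[0.763  0.1165 0.0282] [ 0.   0.1 -0.1 -0. ]
[ 0.6653 -0.1403  0.0296] [ 0.  -0.2  0.2  0. ]
[ 0.3499 -0.0243  0.0252] [-0.   0.1 -0.1 -0. ]
[0.4492 0.2358 0.0269] [ 0.  -0.3  0.3  0. ]
[[0.60497573 0.03082618 0.092     ]] [[0.60420875 0.02888875 0.092     ]]
[[0.60221596 0.03051718 0.064     ]]
```

>>> step_arm --pt "0 0 0 0 0 0 7" --pt "0 0 0 0 0 0 7" --pt "0 0 0 0 0 0 7" --pt "0 0 0 0 0 0 7" --pt "0 0 0 0 0 0 7" --newtons 20

```text
t: 0.52
tool_pos: [0.2587, -0.5131, 0.2387]
eef_rot: [0.997, -0.075, -0.0, -0.001]
contact_force: [-0.0, -0.4, -0.1]
finger_gap: 0.0256
grip_force: 0.0
```

>>> step_arm --pt "0 0 0 0 0 0 7" --pt "0 0 0 0 0 0 7" --pt "0 0 0 0 0 0 7" --pt "0 0 0 0 0 0 7" --pt "0 0 0 0 0 0 7"

```text
t: 0.93
tool_pos: [0.2586, -0.5131, 0.2387]
eef_rot: [0.928, -0.371, -0.0, -0.0]
contact_force: [0.6, -0.0, 0.4]
finger_gap: -0.0001
grip_force: 0.0
```

>>> step_arm --pt "0 0 0 0 0 0 7" --pt "0 0 0 0 0 0 7" --pt "0 0 0 0 0 0 2.7" --pt "0 0 0 0 0 0 0" --pt "0 0 0 0 0 0 0"

```text
t: 1.35
tool_pos: [0.2587, -0.5132, 0.2389]
eef_rot: [0.867, -0.499, -0.0, -0.0]
contact_force: [-0.6, -0.2, 0.1]
finger_gap: -0.0004
grip_force: 0.0
```

>>> step_arm --pt "0 -17.9 -28.6 0 0 0 0" --pt "0 -17.9 -28.6 0 0 0 0" --pt "0 -17.9 -28.6 0 0 0 0" --pt "0 -17.9 -28.6 0 0 0 0" --pt "0 -17.9 -28.6 0 0 0 0"

```text
t: 1.77
tool_pos: [0.3381, -0.3629, 0.2391]
eef_rot: [0.867, -0.499, -0.0, -0.0]
contact_force: [-0.1, -0.0, 0.2]
finger_gap: -0.0002
grip_force: 0.0
```

>>> step_arm --pt "0 -17.9 -28.6 0 0 0 0" --pt "0 -17.9 -28.6 0 0 0 0" --pt "0 -17.9 -28.6 0 0 0 0" --pt "0 -17.9 -28.6 0 0 0 0" --pt "0 -17.9 -28.6 0 0 0 0"

```text
t: 2.18
tool_pos: [0.4171, -0.2137, 0.2393]
eef_rot: [0.867, -0.499, 0.0, 0.0]
contact_force: [-0.2, 0.4, 0.1]
finger_gap: 0.0
grip_force: 0.0
```

>>> step_arm --pt "0 -17.9 -28.6 0 0 0 0" --pt "0 -17.9 -28.6 0 0 0 0" --pt "0 -17.9 -28.6 0 0 0 0" --pt "0 -17.9 -28.6 0 0 0 0" --pt "0 -17.9 -28.6 0 0 0 0"

```text
t: 2.6
tool_pos: [0.4961, -0.0646, 0.2393]
eef_rot: [0.867, -0.499, 0.0, 0.0]
contact_force: [-0.1, -0.6, -0.3]
finger_gap: -0.0
grip_force: 0.0
```

>>> step_arm --pt "0 -17.9 -28.6 0 0 0 0" --pt "0 -17.9 -28.6 0 0 0 0" --pt "0 -17.9 -28.6 0 0 0 0" --pt "0 -17.9 -28.6 0 0 0 0" --pt "0 -17.9 -28.6 0 0 0 0"

```text
t: 3.02
tool_pos: [0.5751, 0.0846, 0.2391]
eef_rot: [0.867, -0.499, -0.0, 0.0]
contact_force: [0.3, 0.3, 0.2]
finger_gap: 0.0003
grip_force: 0.0
```

>>> step_arm --pt "0 0 0 35 0 0 0" --pt "0 0 0 35 0 0 0" --pt "0 0 0 30 0 0 0" --pt "0 0 0 0 0 0 0" --pt "0 0 0 0 0 0 0"

```text
t: 3.43
tool_pos: [0.5732, 0.0829, 0.1379]
eef_rot: [0.866, -0.499, -0.002, 0.001]
contact_force: [-0.1, -0.0, 1.1]
finger_gap: 0.0003
grip_force: 0.0
```

```bash
python3 - <<'E'
from plant import arm,capture
import cv2
s=arm.state();print(s["joint_positions"],s["tool_pos"])
c=capture("side");a=c["color"][130:310,230:430,::-1]
cv2.imwrite("pics/s1.png",cv2.resize(cv2.convertScaleAbs(a,alpha=1.4),(660,594),interpolation=cv2.INTER_CUBIC))
E
```

```text
[-6.48581388e-02  2.68866327e-01  1.67711225e+00  2.82585835e-05
  1.19998530e+00  2.55134798e+00] [0.57321292 0.08293074 0.1378505 ]
```

View pics/s1.png

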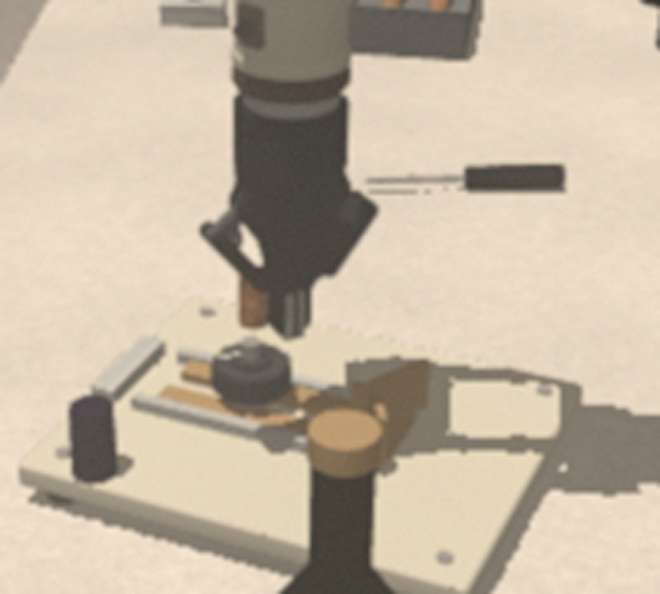

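The shut fingertips are at crop (290,337), just on the robot's left side of the nut and clear of it. I'll go down to rim height and check where the tip projects.

```bash
python3 - <<'E'
from h import *
print((proj(S,[[.5732,.083,.130],[.5732,.083,.125]])-[230,130])*3.3)
E
```

```text
[[287.82399374 331.43822439]
 [287.73782846 337.63163846]]
```

>>> step_arm --pt "0 0 0 23 0 0 0" --pt "0 0 0 23 0 0 0" --pt "0 0 0 22 0 0 0" --pt "0 0 0 0 0 0 0" --pt "0 0 0 0 0 0 0"

```text
t: 3.9
tool_pos: [0.5756, 0.0826, 0.0731]
eef_rot: [0.866, -0.5, 0.001, -0.0]
contact_force: [-0.1, -0.5, 0.3]
finger_gap: 0.0003
grip_force: 0.0
```

>>> step_arm --pt "0 5 0 0 0 0 0" --pt "0 5 0 0 0 0 0" --pt "0 2 0 0 0 0 0" --pt "0 1 0 0 0 0 0" --pt "0 0 0 0 0 0 0"

```text
t: 4.32
tool_pos: [0.5819, 0.0711, 0.0721]
eef_rot: [0.866, -0.5, 0.001, -0.0]
contact_force: [0.6, 0.5, 0.3]
finger_gap: 0.0002
grip_force: 0.0
```

>>> step_arm --pt "0 1 0 0 0 0 0" --pt "0 1 0 0 0 0 0" --pt "0 0.5 0 0 0 0 0" --pt "0 0 0 0 0 0 0" --pt "0 0 0 0 0 0 0"

```text
t: 4.73
tool_pos: [0.5823, 0.0695, 0.0712]
eef_rot: [0.866, -0.5, -0.0, 0.0]
contact_force: [0.1, -0.1, 0.2]
finger_gap: 0.0
grip_force: 0.0
```

>>> step_arm --pt "0 0.5 0 0 0 0 0" --pt "0 0.5 0 0 0 0 0" --pt "0 0 0 0 0 0 0" --pt "0 0 0 0 0 0 0" --pt "0 0 0 0 0 0 0"

```text
t: 5.15
tool_pos: [0.5829, 0.0685, 0.0713]
eef_rot: [0.866, -0.5, -0.0, 0.0]
contact_force: [-0.1, -0.1, -0.5]
finger_gap: -0.0003
grip_force: 0.0
```

>>> step_arm --pt "0 0.5 0 0 0 0 0" --pt "0 0.5 0 0 0 0 0" --pt "0 0 0 0 0 0 0" --pt "0 0 0 0 0 0 0" --pt "0 0 0 0 0 0 0"

```text
t: 5.57
tool_pos: [0.5834, 0.0677, 0.0713]
eef_rot: [0.866, -0.5, -0.0, 0.0]
contact_force: [0.1, 1.3, -0.7]
finger_gap: 0.0
grip_force: 0.0
```

>>> step_arm --pt "0 0.5 0 0 0 0 0" --pt "0 0.5 0 0 0 0 0" --pt "0 0 0 0 0 0 0" --pt "0 0 0 0 0 0 0" --pt "0 0 0 0 0 0 0"

```text
t: 5.98
tool_pos: [0.5839, 0.0668, 0.0713]
eef_rot: [0.866, -0.5, 0.0, -0.0]
contact_force: [0.3, -0.1, 0.4]
finger_gap: -0.0004
grip_force: 0.0
```

>>> step_arm --pt "0 0.5 0 0 0 0 0" --pt "0 0 0 0 0 0 0" --pt "0 0.5 0 0 0 0 0" --pt "0 0 0 0 0 0 0" --pt "0 0 0 0 0 0 0"

```text
t: 6.4
tool_pos: [0.5842, 0.0663, 0.0713]
eef_rot: [0.866, -0.5, -0.0, -0.0]
contact_force: [-1.2, 3.0, 0.2]
finger_gap: -0.0002
grip_force: 1.4
```

>>> step_arm --pt "0 0.5 0 0 0 0 0" --pt "0 0 0 0 0 0 0" --pt "0 0 0 0 0 0 0" --pt "0 0 0 0 0 0 0" --pt "0 0 0 0 0 0 0"

```text
t: 6.82
tool_pos: [0.5842, 0.0661, 0.0712]
eef_rot: [0.866, -0.5, -0.001, -0.0]
contact_force: [-3.3, 4.9, 2.0]
finger_gap: -0.0003
grip_force: 2.6
```

>>> step_arm --pt "0 0.3 4.8 0 0 0 -7" --pt "0 0.3 4.8 0 0 0 -7" --pt "0 0.3 4.8 0 0 0 -7" --pt "0 0.3 4.8 0 0 0 -7" --pt "0 0.3 4.8 0 0 0 -7"

```text
t: 7.23
tool_pos: [0.5672, 0.0487, 0.0711]
eef_rot: [0.977, -0.213, -0.002, -0.0]
contact_force: [-6.7, 4.2, 5.6]
finger_gap: 0.0002
grip_force: 3.5
```

```bash
cat >>h.py <<'E'
def rep():
    from plant import arm
    s=arm.state();p=s["tool_pos"];M=R.from_quat(s["eef_rot"]).as_matrix();x=M[:,0]
    d=np.array([.604,.031])-p[:2]
    print("phi",np.degrees(np.arctan2(x[1],x[0])).round(1),"axis in tool mm",(M.T@np.r_[d,0]*1e3).round(1),"F tool",(M.T@s["contact_force"]).round(1),"q6",s["joint_positions"][5].round(2),"z",p[2].round(4),"t",s["t"])
E
python3 -c "
from h import *
rep()"
```

```text
phi -24.6 axis in tool mm [40.8  0.8 -0.1] F tool [-7.9 -1.  -5.6] q6 1.87 z 0.0711 t 7.2333
```

>>> step_arm --pt "0 0.3 4.8 -0.15 0 0 -7" --pt "0 0.3 4.8 -0.15 0 0 -7" --pt "0 0.3 4.8 -0.1 0 0 -7" --pt "0 0.3 4.8 -0.1 0 0 -7" --pt "0 0.3 4.8 -0.1 0 0 -7"

```text
t: 7.65
tool_pos: [0.5634, 0.0241, 0.0714]
eef_rot: [0.996, 0.091, -0.003, 0.0]
contact_force: [-8.3, -0.3, 4.7]
finger_gap: -0.0002
grip_force: 3.7
```

```bash
python3 -c "
from h import *
rep()
from plant import capture
import cv2
c=capture('top');a=c['color'][190:260,275:355,::-1]
cv2.imwrite('pics/t2.png',cv2.resize(cv2.convertScaleAbs(a,alpha=1.5),(640,560),interpolation=cv2.INTER_CUBIC))"
```

```text
phi 10.4 axis in tool mm [41.1  0.6 -0.2] F tool [-8.3 -1.2 -4.6] q6 1.22 z 0.0714 t 7.65
```

View pics/t2.png

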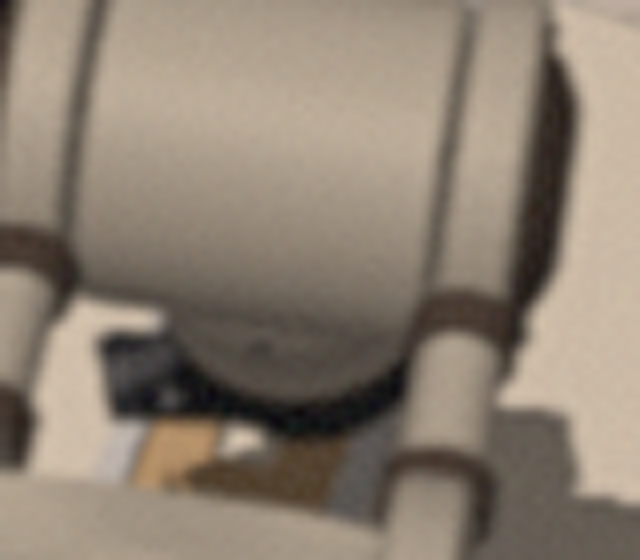

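The arm hides the nut from the top camera. The tangential reaction of about 1.2 N matches the nut's own friction (0.04 N m at the rim), so it is turning with the finger. I'll continue the stroke.

>>> step_arm --pt "0 0.3 4.8 -0.1 0 0 -7" --pt "0 0.3 4.8 -0.1 0 0 -7" --pt "0 0.3 4.8 -0.1 0 0 -7" --pt "0 0.3 4.8 -0.1 0 0 -7" --pt "0 0.3 4.8 -0.1 0 0 -7"

```text
t: 8.12
tool_pos: [0.575, 0.0018, 0.0718]
eef_rot: [0.922, 0.386, -0.003, 0.0]
contact_force: [-5.1, -4.0, 2.3]
finger_gap: -0.0
grip_force: 3.4
```

```bash
python3 -c "
from h import *
rep()"
```

```text
phi 45.4 axis in tool mm [41.2  0.2 -0.2] F tool [-6.4 -0.8 -2.3] q6 0.57 z 0.0718 t 8.1167
```

>>> step_arm --pt "0 0.3 4.8 -0.1 0 0 -7" --pt "0 0.3 4.8 -0.1 0 0 -7" --pt "0 0.3 4.8 -0.1 0 0 -7" --pt "0 0.3 4.8 -0.1 0 0 -7" --pt "0 0.3 4.8 -0.1 0 0 -7"

```text
t: 8.53
tool_pos: [0.5971, -0.0095, 0.0724]
eef_rot: [0.764, 0.645, -0.002, 0.001]
contact_force: [-1.7, -3.3, -0.9]
finger_gap: -0.0001
grip_force: 2.1
```

```bash
python3 -c "
from h import *
rep()
from plant import capture
import cv2
c=capture('side');a=c['color'][190:290,250:390,::-1]
cv2.imwrite('pics/s2.png',cv2.resize(cv2.convertScaleAbs(a,alpha=1.5),(770,550),interpolation=cv2.INTER_CUBIC))"
```

```text
phi 80.4 axis in tool mm [41.1  0.  -0.1] F tool [-3.5 -1.1  0.9] q6 -0.05 z 0.0724 t 8.5333
```

View pics/s2.png

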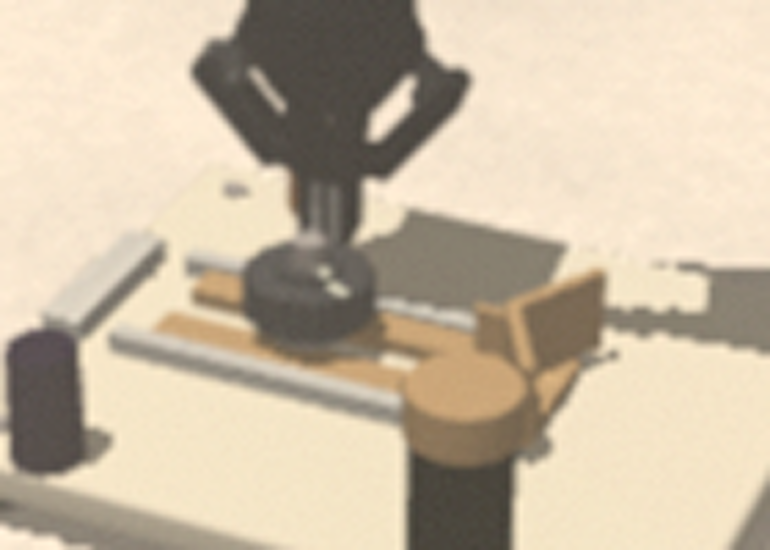

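The index line has moved round by about 140°, following the finger, and now points to (335,285). The nut turns without slip. I'll continue, pressing slightly more.

>>> step_arm --pt "0 0.5 4.8 -0.03 0 0 -7" --pt "0 0.4 4.8 -0.03 0 0 -7" --pt "0 0.4 4.8 -0.03 0 0 -7" --pt "0 0.3 4.8 -0.03 0 0 -7" --pt "0 0.3 4.8 -0.03 0 0 -7"

```text
t: 9.0
tool_pos: [0.6215, -0.0057, 0.0728]
eef_rot: [0.536, 0.844, -0.001, 0.001]
contact_force: [0.7, -3.5, -2.2]
finger_gap: -0.0
grip_force: 1.8
```

```bash
python3 -c "
from h import *
rep()"
```

```text
phi 115.2 axis in tool mm [40.7 -0.2 -0.1] F tool [-3.4 -0.9  2.2] q6 -0.64 z 0.0728 t 9.0
```

>>> step_arm --pt "0 0.4 4.8 -0.03 0 0 -7" --pt "0 0.3 4.8 -0.03 0 0 -7" --pt "0 0.4 4.8 -0.03 0 0 -7" --pt "0 0.3 4.8 -0.03 0 0 -7" --pt "0 0.3 4.8 -0.03 0 0 -7"

```text
t: 9.42
tool_pos: [0.6393, 0.0113, 0.0733]
eef_rot: [0.257, 0.966, -0.001, 0.001]
contact_force: [0.1, -1.1, -0.4]
finger_gap: 0.0003
grip_force: 0.8
```

```bash
python3 -c "
from h import *
rep()"
```

```text
phi 150.2 axis in tool mm [40.4 -0.4 -0.1] F tool [-0.7 -0.9  0.4] q6 -1.22 z 0.0733 t 9.4167
```

>>> step_arm --pt "0 1.1 4.8 0 0 0 -7" --pt "0 0.6 4.8 0 0 0 -7" --pt "0 0.5 4.8 -0.03 0 0 -7" --pt "0 0.4 4.8 -0.03 0 0 -7" --pt "0 0.3 4.8 -0.03 0 0 -7"

```text
t: 9.83
tool_pos: [0.6438, 0.0354, 0.0737]
eef_rot: [-0.046, 0.999, -0.001, 0.002]
contact_force: [3.3, -1.1, -0.8]
finger_gap: 0.0003
grip_force: 1.2
```

```bash
python3 -c "
from h import *
rep()"
```

```text
phi -174.8 axis in tool mm [40.  -0.8 -0.1] F tool [-3.2 -1.4  0.8] q6 -1.79 z 0.0737 t 9.8333
```

>>> step_arm --pt "0 0.3 4.8 -0.03 0 0 -7" --pt "0 0.3 4.8 -0.03 0 0 -7" --pt "0 0.3 4.8 -0.03 0 0 -7" --pt "0 0.3 4.8 -0.03 0 0 -7" --pt "0 0.3 4.8 -0.03 0 0 -7"

```text
t: 10.25
tool_pos: [0.6337, 0.0578, 0.0737]
eef_rot: [-0.344, 0.939, -0.001, 0.001]
contact_force: [-0.4, 0.0, 0.1]
finger_gap: -0.0006
grip_force: 0.1
```

```bash
python3 -c "
from h import *
rep()
from plant import capture
import cv2
c=capture('side');a=c['color'][190:290,250:390,::-1]
cv2.imwrite('pics/s3.png',cv2.resize(cv2.convertScaleAbs(a,alpha=1.5),(770,550),interpolation=cv2.INTER_CUBIC))"
```

```text
phi -139.8 axis in tool mm [40.  -1.3 -0. ] F tool [ 0.3  0.3 -0.1] q6 -2.37 z 0.0737 t 10.25
```

View pics/s3.png

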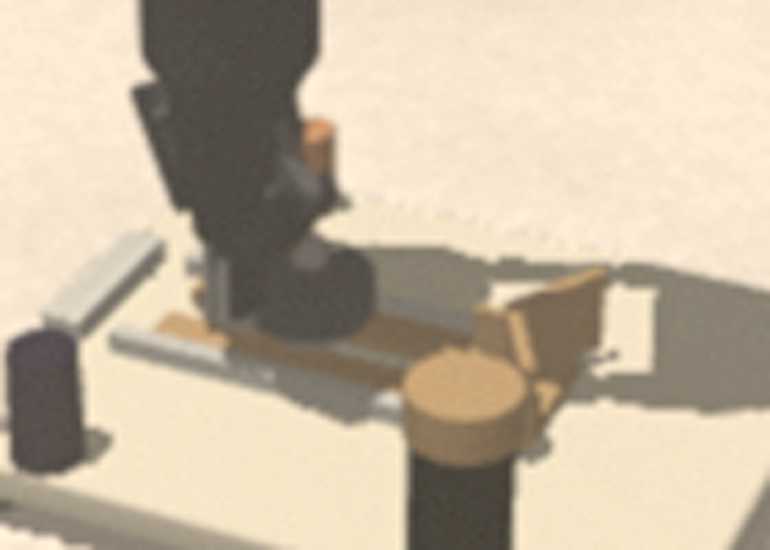

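Contact faded at the end of that stroke; the index line is hidden behind the finger. The radii fit an axis at about (0.6034, 0.0305) with a contact radius of 40.4 mm. I'll back off and rewind around the nut.

>>> step_arm --pt "0 -4 0 0 0 0 0" --pt "0 -4.5 0 0 0 0 0" --pt "0 0.4 -5.9 0 0 0 7" --pt "0 0.3 -5.9 0 0 0 7" --pt "0 0.4 -5.9 0 0 0 7"

```text
t: 10.72
tool_pos: [0.6493, 0.0479, 0.0736]
eef_rot: [-0.161, 0.987, -0.0, 0.0]
contact_force: [0.3, -0.7, -0.1]
finger_gap: -0.0001
grip_force: 0.0
```

>>> step_arm --pt "0 0.3 -5.9 0 0 0 7" --pt "0 0.4 -5.9 0 0 0 7" --pt "0 0.4 -5.9 0 0 0 7" --pt "0 0.3 -5.9 0 0 0 7" --pt "0 0.4 -5.9 0 0 0 7"

```text
t: 11.13
tool_pos: [0.65, 0.0184, 0.0735]
eef_rot: [0.144, 0.99, -0.0, 0.0]
contact_force: [-1.2, 0.1, 0.1]
finger_gap: -0.0001
grip_force: 0.0
```

>>> step_arm --pt "0 0.3 -5.9 0 0 0 7" --pt "0 0.4 -5.9 0 0 0 7" --pt "0 0.4 -5.9 0 0 0 7" --pt "0 0.3 -5.9 0 0 0 7" --pt "0 0.4 -5.9 0 0 0 7"

```text
t: 11.55
tool_pos: [0.6338, -0.0059, 0.0736]
eef_rot: [0.435, 0.901, -0.0, 0.001]
contact_force: [0.7, 0.2, 0.9]
finger_gap: -0.0003
grip_force: 0.0
```

```bash
sed -i 's/\[.604,.031\]/[.6034,.0305]/' h.py; python3 -c "
from h import *
rep()"
```

```text
phi 128.5 axis in tool mm [47.4 -1.1 -0. ] F tool [-0.3  0.7 -0.9] q6 -0.87 z 0.0736 t 11.55
```

>>> step_arm --pt "0 0.3 -6.2 0 0 0 7" --pt "0 0.4 -6.2 0 0 0 7" --pt "0 0.4 -6.2 0 0 0 7" --pt "0 0.3 -6.1 0 0 0 7" --pt "0 0.4 -5.9 0 0 0 7"

```text
t: 11.97
tool_pos: [0.6055, -0.0171, 0.0736]
eef_rot: [0.685, 0.728, 0.0, 0.0]
contact_force: [0.5, -0.1, -1.0]
finger_gap: 0.0001
grip_force: 0.0
```

>>> step_arm --pt "0 0.3 -5.9 0 0 0 7" --pt "0 0.4 -5.9 0 0 0 7" --pt "0 0.3 -5.9 0 0 0 7" --pt "0 0.4 -5.9 0 0 0 7" --pt "0 0.4 -5.9 0 0 0 7"

```text
t: 12.38
tool_pos: [0.5772, -0.0101, 0.0736]
eef_rot: [0.873, 0.488, 0.0, 0.0]
contact_force: [0.1, 0.3, -0.1]
finger_gap: 0.0001
grip_force: 0.0
```

>>> step_arm --pt "0 0.3 -5.9 0 0 0 7" --pt "0 0.4 -5.9 0 0 0 7" --pt "0 0.3 -5.9 0 0 0 7" --pt "0 0.4 -5.9 0 0 0 7" --pt "0 0.4 -5.9 0 0 0 7"

```text
t: 12.8
tool_pos: [0.558, 0.0119, 0.0737]
eef_rot: [0.979, 0.203, 0.0, 0.0]
contact_force: [-0.0, -0.3, 0.0]
finger_gap: -0.0004
grip_force: 0.0
```

```bash
python3 -c "
from h import *
rep()
from plant import capture
import cv2
c=capture('side');a=c['color'][190:290,250:390,::-1]
cv2.imwrite('pics/s4.png',cv2.resize(cv2.convertScaleAbs(a,alpha=1.5),(770,550),interpolation=cv2.INTER_CUBIC))"
```

```text
phi 23.5 axis in tool mm [49.  1.  0.] F tool [-0.1  0.3 -0. ] q6 0.97 z 0.0737 t 12.8
```

View pics/s4.png

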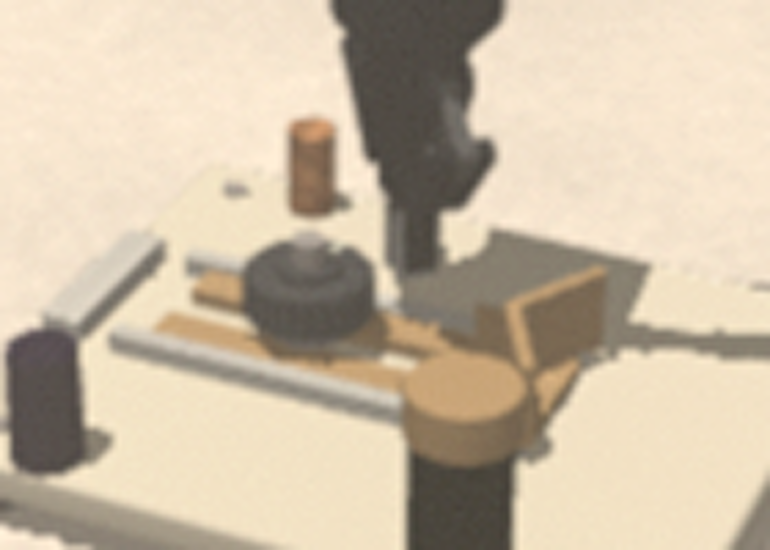

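The index line is visible at about (347,243), so the nut is about 255° from tight, which matches the stroke. Two more strokes of about 275° each will put it near 2.2 turns.

>>> step_arm --pt "0 0.3 -5.7 0 0 0 7" --pt "0 0.4 -5.7 0 0 0 7" --pt "0 0.3 -5.7 0 0 0 7" --pt "0 0.4 -5.7 0 0 0 7" --pt "0 0.4 -5.7 0 0 0 7"

```text
t: 13.27
tool_pos: [0.555, 0.0399, 0.0736]
eef_rot: [0.995, -0.099, 0.0, 0.0]
contact_force: [-0.3, 0.6, -0.5]
finger_gap: 0.0001
grip_force: 0.0
```

>>> step_arm --pt "0 0.3 -5.9 0 0 0 7" --pt "0 0.4 -5.9 0 0 0 7" --pt "0 0.3 -5.9 0 0 0 7" --pt "0 0.4 -5.9 0 0 0 7" --pt "0 0.4 -5.9 0 0 0 7"

```text
t: 13.68
tool_pos: [0.569, 0.0655, 0.0736]
eef_rot: [0.919, -0.393, 0.0, -0.0]
contact_force: [0.4, -0.9, 0.4]
finger_gap: 0.0002
grip_force: 0.0
```

>>> step_arm --pt "0 4 0 0 0 0 0" --pt "0 2 0 0 0 0 0" --pt "0 1 0 0 0 0 0" --pt "0 0 0 0 0 0 0" --pt "0 0 0 0 0 0 0"

```text
t: 14.1
tool_pos: [0.5731, 0.0601, 0.0734]
eef_rot: [0.921, -0.39, -0.0, 0.0]
contact_force: [-0.9, 0.6, -0.2]
finger_gap: 0.0002
grip_force: 0.0
```

```bash
python3 -c "
from h import *
rep()"
```

```text
phi -45.9 axis in tool mm [42.3 -1.2 -0. ] F tool [-1.   0.2  0.2] q6 2.27 z 0.0734 t 14.1
```

>>> step_arm --pt "0 1 -1.2 0 0 0 0" --pt "0 1 0 0 0 0 0" --pt "0 1 0 0 0 0 0" --pt "0 0 0 0 0 0 0" --pt "0 0.3 4.8 -0.04 0 0 -7"

```text
t: 14.52
tool_pos: [0.5725, 0.0567, 0.0734]
eef_rot: [0.943, -0.333, -0.001, -0.001]
contact_force: [-2.7, 4.4, 1.5]
finger_gap: 0.0
grip_force: 2.2
```

```bash
python3 -c "
from h import *
rep()"
```

```text
phi -38.9 axis in tool mm [40.5  1.1 -0.1] F tool [-4.9 -1.7 -1.5] q6 2.14 z 0.0734 t 14.5167
```

>>> step_arm --pt "0 0.3 4.8 -0.04 0 0 -7" --pt "0 0.3 4.8 -0.04 0 0 -7" --pt "0 0.3 4.8 -0.04 0 0 -7" --pt "0 0.3 4.8 -0.04 0 0 -7" --pt "0 0.3 4.8 -0.04 0 0 -7"

```text
t: 14.93
tool_pos: [0.5629, 0.0338, 0.0734]
eef_rot: [1.0, -0.031, -0.001, -0.0]
contact_force: [-4.6, 1.7, 4.0]
finger_gap: -0.0002
grip_force: 2.3
```

```bash
python3 -c "
from h import *
rep()"
```

```text
phi -3.6 axis in tool mm [40.6  0.8 -0.1] F tool [-4.7 -1.4 -4. ] q6 1.48 z 0.0734 t 14.9333
```

>>> step_arm --pt "0 0.4 4.8 -0.06 0 0 -7" --pt "0 0.3 4.8 -0.06 0 0 -7" --pt "0 0.4 4.8 -0.06 0 0 -7" --pt "0 0.3 4.8 -0.06 0 0 -7" --pt "0 0.3 4.8 -0.06 0 0 -7"

```text
t: 15.35
tool_pos: [0.5684, 0.0099, 0.0736]
eef_rot: [0.963, 0.271, -0.002, -0.0]
contact_force: [-5.0, -0.9, 3.2]
finger_gap: 0.0002
grip_force: 2.8
```

>>> step_arm --pt "0 0.4 4.8 -0.06 0 0 -7" --pt "0 0.3 4.8 -0.06 0 0 -7" --pt "0 0.4 4.8 -0.06 0 0 -7" --pt "0 0.3 4.8 -0.06 0 0 -7" --pt "0 0.3 4.8 -0.06 0 0 -7"

```text
t: 15.77
tool_pos: [0.5871, -0.0067, 0.0741]
eef_rot: [0.837, 0.548, -0.002, 0.0]
contact_force: [-3.0, -4.4, 0.8]
finger_gap: 0.0001
grip_force: 2.6
```

```bash
python3 -c "
from h import *
rep()"
```

```text
phi 66.4 axis in tool mm [40.6  0.  -0.1] F tool [-5.3 -1.  -0.8] q6 0.2 z 0.0741 t 15.7667
```

>>> step_arm --pt "0 0.4 4.8 -0.06 0 0 -7" --pt "0 0.3 4.8 -0.06 0 0 -7" --pt "0 0.4 4.8 -0.06 0 0 -7" --pt "0 0.3 4.8 -0.06 0 0 -7" --pt "0 0.3 4.8 -0.06 0 0 -7"

```text
t: 16.18
tool_pos: [0.6117, -0.0093, 0.0745]
eef_rot: [0.633, 0.774, -0.001, 0.001]
contact_force: [-0.3, -3.6, -0.8]
finger_gap: 0.0003
grip_force: 1.9
```

```bash
python3 -c "
from h import *
rep()"
```

```text
phi 101.4 axis in tool mm [40.6 -0.3 -0.1] F tool [-3.5 -1.   0.8] q6 -0.41 z 0.0745 t 16.1833
```

>>> step_arm --pt "0 0.8 4.8 -0.04 0 0 -7" --pt "0 0.4 4.8 -0.04 0 0 -7" --pt "0 0.4 4.8 -0.04 0 0 -7" --pt "0 0.4 4.8 -0.04 0 0 -7" --pt "0 0.4 4.8 -0.04 0 0 -7"

```text
t: 16.6
tool_pos: [0.6331, 0.003, 0.0749]
eef_rot: [0.371, 0.928, -0.001, 0.002]
contact_force: [2.4, -3.9, -2.1]
finger_gap: 0.0001
grip_force: 2.0
```

```bash
python3 -c "
from h import *
rep()"
```

```text
phi 136.4 axis in tool mm [40.5 -0.6 -0.2] F tool [-4.4 -1.1  2.1] q6 -0.99 z 0.0749 t 16.6
```

>>> step_arm --pt "0 0.6 4.8 -0.04 0 0 -7" --pt "0 0.4 4.8 -0.04 0 0 -7" --pt "0 0.4 4.8 -0.04 0 0 -7" --pt "0 0.4 4.8 -0.04 0 0 -7" --pt "0 0.4 4.8 -0.04 0 0 -7"

```text
t: 17.02
tool_pos: [0.6435, 0.0253, 0.0752]
eef_rot: [0.075, 0.997, -0.001, 0.002]
contact_force: [3.5, -1.2, -2.2]
finger_gap: 0.0003
grip_force: 1.8
```

```bash
python3 -c "
from h import *
rep()"
```

```text
phi 171.4 axis in tool mm [40.5 -0.9 -0.2] F tool [-3.6 -0.6  2.2] q6 -1.57 z 0.0752 t 17.0167
```

>>> step_arm --pt "0 0.8 4.8 0 0 0 -7" --pt "0 0.5 4.8 0 0 0 -7" --pt "0 0.5 4.8 0 0 0 -7" --pt "0 0.4 4.8 0 0 0 -7" --pt "0 0.4 4.8 0 0 0 -7"

```text
t: 17.43
tool_pos: [0.639, 0.0496, 0.0754]
eef_rot: [-0.228, 0.974, -0.001, 0.002]
contact_force: [4.9, 0.0, -1.6]
finger_gap: -0.0004
grip_force: 1.8
```

```bash
python3 -c "
from h import *
rep()"
```

```text
phi -153.6 axis in tool mm [40.4 -1.3 -0.1] F tool [-4.4 -2.2  1.6] q6 -2.14 z 0.0754 t 17.4333
```

>>> step_arm --pt "0 0.7 4.8 0 0 0 -7" --pt "0 0.5 4.8 0 0 0 -7" --pt "0 0.5 4.8 0 0 0 -7" --pt "0 0 0 0 0 0 0" --pt "0 -8 0 0 0 0 0"

```text
t: 17.85
tool_pos: [0.6333, 0.0662, 0.075]
eef_rot: [-0.397, 0.918, -0.0, -0.0]
contact_force: [-0.1, 0.6, -0.6]
finger_gap: -0.0
grip_force: 0.0
```

```bash
python3 -c "
from h import *
rep()"
```

```text
phi -133.2 axis in tool mm [46.5 -2.6  0. ] F tool [-0.4  0.5  0.6] q6 -2.47 z 0.075 t 17.85
```

Force held for the whole second stroke, putting the nut at about 527°. I'll rewind again.

>>> step_arm --pt "0 -1 -6.4 0 0 0 7" --pt "0 0.3 -6.4 0 0 0 7" --pt "0 0.4 -6.4 0 0 0 7" --pt "0 0.3 -6.4 0 0 0 7" --pt "0 0.4 -6.4 0 0 0 7"

```text
t: 18.27
tool_pos: [0.6507, 0.0398, 0.0748]
eef_rot: [-0.1, 0.995, -0.0, -0.0]
contact_force: [-0.1, -0.2, -0.0]
finger_gap: -0.0
grip_force: 0.0
```

>>> step_arm --pt "0 0.3 -5.9 0 0 0 7" --pt "0 0.4 -5.9 0 0 0 7" --pt "0 0.4 -5.9 0 0 0 7" --pt "0 0.3 -5.9 0 0 0 7" --pt "0 0.4 -5.9 0 0 0 7"

```text
t: 18.68
tool_pos: [0.6477, 0.0107, 0.0748]
eef_rot: [0.204, 0.979, -0.0, -0.0]
contact_force: [-0.6, 0.2, -0.6]
finger_gap: -0.0001
grip_force: 0.0
```

>>> step_arm --pt "0 0.3 -5.9 0 0 0 7" --pt "0 0.4 -5.9 0 0 0 7" --pt "0 0.4 -5.9 0 0 0 7" --pt "0 0.3 -5.9 0 0 0 7" --pt "0 0.4 -5.9 0 0 0 7"

```text
t: 19.1
tool_pos: [0.6286, -0.0115, 0.0748]
eef_rot: [0.489, 0.872, -0.0, -0.0]
contact_force: [-0.8, -0.1, 0.1]
finger_gap: -0.0
grip_force: 0.0
```

>>> step_arm --pt "0 0.3 -5.9 0 0 0 7" --pt "0 0.4 -5.9 0 0 0 7" --pt "0 0.4 -5.9 0 0 0 7" --pt "0 0.3 -5.9 0 0 0 7" --pt "0 0.4 -5.9 0 0 0 7"

```text
t: 19.52
tool_pos: [0.6003, -0.0186, 0.0749]
eef_rot: [0.728, 0.685, -0.0, 0.0]
contact_force: [0.2, 0.2, -0.4]
finger_gap: 0.0003
grip_force: 0.0
```

```bash
python3 -c "
from h import *
rep()"
```

```text
phi 86.5 axis in tool mm [49.2  0.  -0. ] F tool [0.2 0.2 0.4] q6 -0.17 z 0.0749 t 19.5167
```

>>> step_arm --pt "0 0.3 -5.9 0 0 0 7" --pt "0 0.4 -5.9 0 0 0 7" --pt "0 0.4 -5.9 0 0 0 7" --pt "0 0.3 -5.9 0 0 0 7" --pt "0 0.4 -5.9 0 0 0 7"

```text
t: 19.93
tool_pos: [0.5731, -0.0083, 0.075]
eef_rot: [0.901, 0.434, -0.0, 0.0]
contact_force: [0.1, 0.6, -0.1]
finger_gap: 0.0002
grip_force: 0.0
```

>>> step_arm --pt "0 0.3 -5.9 0 0 0 7" --pt "0 0.4 -5.9 0 0 0 7" --pt "0 0.4 -5.9 0 0 0 7" --pt "0 0.3 -5.9 0 0 0 7" --pt "0 0.4 -5.9 0 0 0 7"

```text
t: 20.35
tool_pos: [0.5566, 0.0159, 0.075]
eef_rot: [0.99, 0.143, -0.0, 0.0]
contact_force: [-0.3, 0.3, 0.8]
finger_gap: -0.0003
grip_force: 0.0
```

>>> step_arm --pt "0 0.3 -5.9 0 0 0 7" --pt "0 0.4 -5.9 0 0 0 7" --pt "0 0.4 -5.9 0 0 0 7" --pt "0 0.3 -5.9 0 0 0 7" --pt "0 0.4 -5.9 0 0 0 7"

```text
t: 20.77
tool_pos: [0.557, 0.0451, 0.075]
eef_rot: [0.987, -0.161, -0.0, 0.0]
contact_force: [0.5, -0.4, -0.1]
finger_gap: -0.0002
grip_force: 0.0
```

>>> step_arm --pt "0 0.3 -5.9 0 0 0 7" --pt "0 0.4 -5.9 0 0 0 7" --pt "0 0.4 -5.9 0 0 0 7" --pt "0 0.3 -5.9 0 0 0 7" --pt "0 4 0 0 0 0 0"

```text
t: 21.18
tool_pos: [0.5724, 0.0628, 0.075]
eef_rot: [0.92, -0.393, -0.0, 0.0]
contact_force: [-0.3, -0.4, 0.4]
finger_gap: 0.0
grip_force: 0.0
```

```bash
python3 -c "
from h import *
rep()"
```

```text
phi -46.2 axis in tool mm [44.8 -0.   0. ] F tool [ 0.   0.5 -0.4] q6 2.28 z 0.075 t 21.1833
```

>>> step_arm --pt "0 3 0 0 0 0 0" --pt "0 1 0 0 0 0 0" --pt "0 1 0 0 0 0 0" --pt "0 0 0 0 0 0 0" --pt "0 0 0 0 0 0 0"

```text
t: 21.6
tool_pos: [0.5748, 0.0591, 0.0749]
eef_rot: [0.921, -0.39, -0.001, -0.0]
contact_force: [-1.6, 4.6, 1.6]
finger_gap: -0.0003
grip_force: 2.4
```

```bash
python3 -c "
from h import *
rep()"
```

```text
phi -45.9 axis in tool mm [40.4 -0.6 -0.1] F tool [-4.4 -2.1 -1.6] q6 2.26 z 0.0749 t 21.6
```

Contact at 4.4 N. Third stroke, with the same pressing pattern as the second.

>>> step_arm --pt "0 0.4 4.8 -0.04 0 0 -7" --pt "0 0.3 4.8 -0.04 0 0 -7" --pt "0 0.3 4.8 -0.04 0 0 -7" --pt "0 0.3 4.8 -0.04 0 0 -7" --pt "0 0.3 4.8 -0.04 0 0 -7"

```text
t: 22.02
tool_pos: [0.5634, 0.0376, 0.075]
eef_rot: [0.996, -0.092, -0.001, -0.0]
contact_force: [-1.6, 1.0, 0.9]
finger_gap: -0.0005
grip_force: 1.0
```

>>> step_arm --pt "0 0.4 4.8 -0.05 0 0 -7" --pt "0 0.3 4.8 -0.05 0 0 -7" --pt "0 0.4 4.8 -0.05 0 0 -7" --pt "0 0.3 4.8 -0.05 0 0 -7" --pt "0 0.3 4.8 -0.05 0 0 -7"

```text
t: 22.43
tool_pos: [0.5662, 0.0135, 0.0749]
eef_rot: [0.977, 0.212, -0.001, -0.0]
contact_force: [-1.1, 0.0, 0.5]
finger_gap: -0.0001
grip_force: 0.7
```

```bash
python3 -c "
from h import *
rep()"
```

```text
phi 24.4 axis in tool mm [40.9 -0.1 -0.1] F tool [-1.  -0.5 -0.5] q6 0.96 z 0.0749 t 22.4333
```

>>> step_arm --pt "0 0.4 4.8 -0.05 0 0 -7" --pt "0 0.3 4.8 -0.05 0 0 -7" --pt "0 0.4 4.8 -0.05 0 0 -7" --pt "0 0.3 4.8 -0.05 0 0 -7" --pt "0 0.3 4.8 -0.05 0 0 -7"

```text
t: 22.85
tool_pos: [0.5826, -0.0046, 0.0753]
eef_rot: [0.869, 0.496, -0.001, 0.0]
contact_force: [-2.2, -0.1, -0.7]
finger_gap: 0.0001
grip_force: 0.8
```

>>> step_arm --pt "0 0.4 4.8 -0.04 0 0 -7" --pt "0 0.4 4.8 -0.04 0 0 -7" --pt "0 0.4 4.8 -0.04 0 0 -7" --pt "0 0.3 4.8 -0.04 0 0 -7" --pt "0 0.3 4.8 -0.04 0 0 -7"

```text
t: 23.27
tool_pos: [0.6059, -0.0102, 0.0755]
eef_rot: [0.679, 0.734, -0.001, 0.0]
contact_force: [-1.6, -2.5, -0.1]
finger_gap: 0.0002
grip_force: 1.0
```

```bash
python3 -c "
from h import *
rep()"
```

```text
phi 94.4 axis in tool mm [40.8  0.6 -0.1] F tool [-2.4 -1.8  0.1] q6 -0.29 z 0.0755 t 23.2667
```

Pressing was light here and may have slipped, so I'm adding some.

>>> step_arm --pt "0 1 4.8 0 0 0 -7" --pt "0 0.5 4.8 -0.04 0 0 -7" --pt "0 0.5 4.8 -0.04 0 0 -7" --pt "0 0.4 4.8 -0.04 0 0 -7" --pt "0 0.4 4.8 -0.04 0 0 -7"

```text
t: 23.68
tool_pos: [0.6288, -0.001, 0.076]
eef_rot: [0.427, 0.904, -0.001, 0.001]
contact_force: [2.1, -4.0, -1.6]
finger_gap: 0.0001
grip_force: 2.2
```

```bash
python3 -c "
from h import *
rep()"
```

```text
phi 129.4 axis in tool mm [40.5  0.3 -0.2] F tool [-4.4 -0.9  1.6] q6 -0.88 z 0.076 t 23.6833
```

>>> step_arm --pt "0 0.6 4.8 -0.02 0 0 -7" --pt "0 0.4 4.8 -0.02 0 0 -7" --pt "0 0.4 4.8 -0.02 0 0 -7" --pt "0 0.4 4.8 -0.02 0 0 -7" --pt "0 0.4 4.8 -0.02 0 0 -7"

```text
t: 24.1
tool_pos: [0.6422, 0.0197, 0.0763]
eef_rot: [0.136, 0.991, -0.001, 0.002]
contact_force: [3.9, -2.2, -3.8]
finger_gap: 0.0001
grip_force: 2.5
```

```bash
python3 -c "
from h import *
rep()"
```

```text
phi 164.4 axis in tool mm [40.3 -0.1 -0.2] F tool [-4.3 -1.   3.8] q6 -1.45 z 0.0763 t 24.1
```

>>> step_arm --pt "0 0.7 4.8 0 0 0 -7" --pt "0 0.5 4.8 0 0 0 -7" --pt "0 0.5 4.8 0 0 0 -7" --pt "0 0.4 4.8 0 0 0 -7" --pt "0 0.4 4.8 0 0 0 -7"

```text
t: 24.52
tool_pos: [0.641, 0.0446, 0.0766]
eef_rot: [-0.168, 0.986, -0.001, 0.003]
contact_force: [5.9, -0.2, -2.3]
finger_gap: 0.0
grip_force: 2.7
```

>>> step_arm --pt "0 0.5 4.8 0 0 0 -7" --pt "0 0.5 4.8 0 0 0 -7" --pt "0 0 0 0 0 0 0" --pt "0 -8 0 0 0 0 0" --pt "0 -8 0 0 0 0 0"

```text
t: 24.93
tool_pos: [0.6481, 0.0621, 0.0762]
eef_rot: [-0.284, 0.959, -0.0, -0.0]
contact_force: [0.2, 0.1, 0.3]
finger_gap: -0.0001
grip_force: 0.0
```

>>> step_arm --pt "0 -4 0 -20 0 0 0" --pt "0 0 0 -35 0 0 0" --pt "0 0 0 -35 0 0 0" --pt "0 0 0 0 0 0 0" --pt "0 0 0 0 0 0 0"

```text
t: 25.35
tool_pos: [0.6536, 0.0644, 0.1697]
eef_rot: [-0.284, 0.959, -0.001, 0.003]
contact_force: [0.8, 0.3, -0.9]
finger_gap: -0.0002
grip_force: 0.0
```

```bash
python3 -c "
from h import *
rep()
from plant import capture
import cv2
c=capture('side');a=c['color'][190:290,250:390,::-1]
cv2.imwrite('pics/s5.png',cv2.resize(cv2.convertScaleAbs(a,alpha=1.5),(770,550),interpolation=cv2.INTER_CUBIC))"
```

```text
phi -147.0 axis in tool mm [60.6 -1.  -0.3] F tool [-0.9 -0.2  0.9] q6 -2.23 z 0.1697 t 25.35
```

View pics/s5.png

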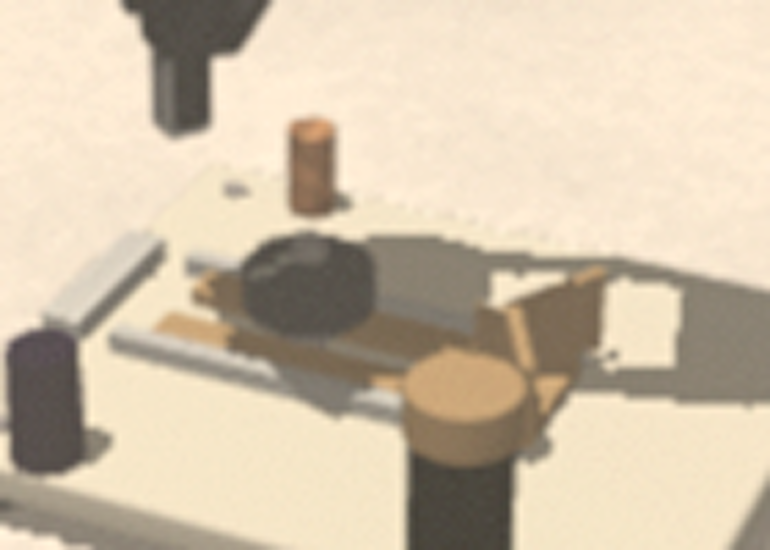

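The index line points to (265,268), so the nut stands at about 763° (2.12 turns), and the stop is still in place. Next I turn the tool so its -x face looks along the guides, and go to just in front of the V mouth.

>>> step_arm --pt "0 0 0 0 0 0 7" --pt "0 0 0 0 0 0 7" --pt "0 0 0 0 0 0 7" --pt "0 0 0 0 0 0 7" --pt "0 0 0 0 0 0 7"

```text
t: 25.82
tool_pos: [0.6499, 0.0647, 0.1636]
eef_rot: [0.02, 1.0, -0.0, -0.002]
contact_force: [-0.6, 1.1, 0.4]
finger_gap: 0.0002
grip_force: 0.0
```

>>> step_arm --pt "0 0 0 0 0 0 7" --pt "0 0 0 0 0 0 7" --pt "0 0 0 0 0 0 4.8" --pt "0 0 0 0 0 0 0" --pt "0 0 0 0 0 0 0"

```text
t: 26.23
tool_pos: [0.6503, 0.0647, 0.1643]
eef_rot: [0.179, 0.984, -0.0, -0.002]
contact_force: [-0.6, 0.9, -1.3]
finger_gap: -0.0003
grip_force: 0.0
```

>>> step_arm --pt "0 36 -9.9 0 0 0 0" --pt "0 36 -9.9 0 0 0 0" --pt "0 36 -9.9 0 0 0 0" --pt "0 36 -9.9 0 0 0 0" --pt "0 36 -9.9 0 0 0 0"

```text
t: 26.65
tool_pos: [0.463, 0.0823, 0.1651]
eef_rot: [0.179, 0.984, -0.0, -0.001]
contact_force: [-0.1, 0.2, 1.6]
finger_gap: -0.0003
grip_force: 0.0
```

>>> step_arm --pt "0 0 0 0 0 0 0" --pt "0 0 0 0 0 0 0" --pt "0 0 0 30 0 0 0" --pt "0 0 0 0 0 0 0" --pt "0 0 0 0 0 0 0"

```text
t: 27.07
tool_pos: [0.4651, 0.0821, 0.1353]
eef_rot: [0.18, 0.984, -0.0, -0.001]
contact_force: [-0.8, 1.0, -1.2]
finger_gap: -0.0002
grip_force: 0.0
```

```bash
cat >>h.py <<'E'
def rep2():
    from plant import arm
    s=arm.state();p=s["tool_pos"];c,n=np.cos(-.363),np.sin(-.363)
    d=(p[:2]-[.6034,.0305]);f=s["contact_force"];M=R.from_quat(s["eef_rot"]).as_matrix()
    print("plate xy mm",round(50+1e3*(c*d[0]+n*d[1]),1),round(1e3*(-n*d[0]+c*d[1]),1),"z",p[2].round(4),"F plate",round(c*f[0]+n*f[1],1),round(-n*f[0]+c*f[1],1),f[2].round(1),"phi",np.degrees(np.arctan2(M[1,0],M[0,0])).round(1))
E
python3 -c "
from h import *
rep2()"
```

```text
plate xy mm -97.6 -0.9 z 0.1353 F plate -1.1 0.6 -1.2 phi 159.3
```

>>> step_arm --pt "0 0 1 22 0 0 0" --pt "0 0 0 22 0 0 0" --pt "0 0 0 22 0 0 0" --pt "0 0 0 0 0 0 0" --pt "0 0 0 0 0 0 0"

```text
t: 27.48
tool_pos: [0.466, 0.0831, 0.0705]
eef_rot: [0.18, 0.984, -0.0, -0.001]
contact_force: [-0.5, -0.6, -0.0]
finger_gap: -0.0001
grip_force: 0.0
```

>>> step_arm --pt "0 -6 0 0 0 0 0" --pt "0 -6 0 0 0 0 0" --pt "0 -6 0 0 0 0 0" --pt "0 -5 0 0 0 0 0" --pt "0 0 0 0 0 0 0"

```text
t: 27.9
tool_pos: [0.489, 0.0744, 0.0712]
eef_rot: [0.18, 0.984, 0.0, 0.001]
contact_force: [0.3, 0.8, 0.3]
finger_gap: 0.0003
grip_force: 0.0
```

```bash
python3 -c "
from h import *
rep2()"
```

```text
plate xy mm -72.5 0.4 z 0.0712 F plate 0.0 0.9 0.3 phi 159.2
```

>>> step_arm --pt "0 -3 0 0 0 0 0" --pt "0 -3 0 0 0 0 0" --pt "0 -3 0 0 0 0 0" --pt "0 -3 0 0 0 0 0" --pt "0 -3 0 0 0 0 0"

```text
t: 28.32
tool_pos: [0.5005, 0.0699, 0.0699]
eef_rot: [0.18, 0.984, 0.0, -0.001]
contact_force: [-3.1, 0.0, 2.1]
finger_gap: -0.0002
grip_force: 1.5
```

```bash
python3 -c "
from h import *
rep2()"
```

```text
plate xy mm -60.2 0.3 z 0.0699 F plate -2.9 -1.1 2.1 phi 159.3
```

>>> step_arm --pt "0 -4 0 0 0 0 0" --pt "0 -4 0 0 0 0 0" --pt "0 -4 0 0 0 0 0" --pt "0 -3 0 0 0 0 0" --pt "0 -2 0 0 0 0 0"

```text
t: 28.73
tool_pos: [0.5172, 0.0635, 0.0699]
eef_rot: [0.18, 0.984, -0.0, -0.0]
contact_force: [-2.9, 0.4, -0.3]
finger_gap: -0.0
grip_force: 1.5
```

```bash
python3 -c "
from h import *
rep2()"
```

```text
plate xy mm -42.4 0.3 z 0.0699 F plate -2.8 -0.7 -0.3 phi 159.2
```

>>> step_arm --pt "0 -1 0 0 0 0 0" --pt "0 -1 0 0 0 0 0" --pt "0 -1 0 0 0 0 0" --pt "0 -1 0 0 0 0 0" --pt "0 0 0 0 0 0 0"

```text
t: 29.15
tool_pos: [0.5207, 0.0622, 0.07]
eef_rot: [0.18, 0.984, -0.0, -0.0]
contact_force: [-3.1, 0.1, -1.8]
finger_gap: -0.0001
grip_force: 1.2
```

```bash
python3 -c "
from h import *
rep2()"
```

```text
plate xy mm -38.6 0.3 z 0.07 F plate -2.9 -1.0 -1.8 phi 159.2
```

>>> step_arm --pt "0 -1 0 0 0 0 0" --pt "0 -1 0 0 0 0 0" --pt "0 -1 0 0 0 0 0" --pt "0 0 0 0 0 0 0" --pt "0 0 0 0 0 0 0"

```text
t: 29.57
tool_pos: [0.5236, 0.0611, 0.07]
eef_rot: [0.18, 0.984, -0.0, 0.0]
contact_force: [-3.1, 0.2, -2.4]
finger_gap: -0.0001
grip_force: 1.2
```

```bash
python3 -c "
from h import *
rep2()"
```

```text
plate xy mm -35.5 0.3 z 0.07 F plate -3.0 -0.9 -2.4 phi 159.2
```

>>> step_arm --pt "0 -1 0 0 0 0 0" --pt "0 -0.5 0 0 0 0 0" --pt "0 0 0 0 0 0 0" --pt "0 0 0 0 0 0 0" --pt "0 0 0 0 0 0 0"

```text
t: 29.98
tool_pos: [0.524, 0.061, 0.0699]
eef_rot: [0.18, 0.984, 0.0, -0.001]
contact_force: [-6.0, 1.4, -0.4]
finger_gap: 0.0
grip_force: 2.8
```

```bash
python3 -c "
from h import *
rep2()"
```

```text
plate xy mm -35.0 0.3 z 0.0699 F plate -6.1 -0.8 -0.4 phi 159.3
```

The force is rising at plate x = -35, so it has reached the end block. One more nudge to confirm, then back off.

>>> step_arm --pt "0 -1 0 0 0 0 0" --pt "0 0 0 0 0 0 0" --pt "0 0 0 0 0 0 0" --pt "0 0 0 0 0 0 0" --pt "0 0 0 0 0 0 0"

```text
t: 30.4
tool_pos: [0.5242, 0.0609, 0.0699]
eef_rot: [0.18, 0.984, 0.0, -0.002]
contact_force: [-8.7, 1.9, 3.8]
finger_gap: -0.0002
grip_force: 4.3
```

```bash
python3 -c "
from h import *
rep2()"
```

```text
plate xy mm -34.9 0.3 z 0.0699 F plate -8.8 -1.3 3.8 phi 159.3
```

>>> step_arm --pt "0 5 0 0 0 0 0" --pt "0 10 0 0 0 0 0" --pt "0 15 0 0 0 0 0" --pt "0 15 0 0 0 0 0" --pt "0 5 0 0 0 0 0"

```text
t: 30.82
tool_pos: [0.4779, 0.0788, 0.0703]
eef_rot: [0.18, 0.984, 0.0, 0.0]
contact_force: [0.0, 0.6, -0.4]
finger_gap: 0.0002
grip_force: 0.0
```

>>> step_arm --pt "0 0 0 -30 0 0 0" --pt "0 0 0 -35 0 0 0" --pt "0 20 0 -35 0 0 0" --pt "0 35 0 0 0 0 0" --pt "0 35 0 0 0 0 0"

```text
t: 31.23
tool_pos: [0.3972, 0.1099, 0.1736]
eef_rot: [0.181, 0.984, 0.001, 0.004]
contact_force: [-0.7, 0.1, 0.2]
finger_gap: 0.0001
grip_force: 0.0
```

>>> step_arm --pt "0 0 0 0 0 0 0" --pt "0 0 0 0 0 0 0" --pt "0 0 0 0 0 0 0" --pt "0 0 0 0 0 0 0" --pt "0 0 0 0 0 0 0"

```text
t: 31.65
tool_pos: [0.3961, 0.1095, 0.1704]
eef_rot: [0.18, 0.984, 0.0, 0.0]
contact_force: [0.1, 0.1, 0.8]
finger_gap: -0.0
grip_force: 0.0
```

```bash
python3 - <<'E'
from h import *
from plant import capture
import cv2
rep2()
# where the index line's white pixels lie on the nut top, and V tan centroid, in the side view
c=capture("side");g=c["color"].astype(int)
ax=[.6034,.0305]
for z in (.079,):
    for a in range(0,360,15):
        p=[[ax[0]+.023*np.cos(np.radians(a)),ax[1]+.023*np.sin(np.radians(a)),z]]
        u=proj(S,p)[0].round().astype(int);print(a,g[u[1]-1:u[1]+2,u[0]-1:u[0]+2].sum(2).max(),end="; ")
old=S["color"].astype(int);d=np.abs(g-old).sum(2)[200:290,250:390]>60
ys,xs=np.nonzero(d);print("\nchanged px",len(xs),np.percentile(xs,[5,50,95])+250,np.percentile(ys,[5,50,95])+200)
E
```

```text
plate xy mm -171.9 0.3 z 0.1704 F plate 0.1 0.1 0.8 phi 159.2
0 323; 15 358; 30 358; 45 358; 60 208; 75 208; 90 207; 105 205; 120 209; 135 207; 150 205; 165 212; 180 212; 195 335; 210 383; 225 421; 240 431; 255 387; 270 387; 285 377; 300 388; 315 311; 330 313; 345 316; 
changed px 769 [276.  345.  361.6] [233. 246. 266.]
```

```bash
python3 - <<'E'
from h import *
from plant import capture,arm
import cv2
c=capture("side");a=S["color"];b=c["color"]
# far V arm in side crop c2: x 455..525,y 150..225 -> px
x0,x1,y0,y1=342,363,236,256
k=4;f=lambda i:cv2.resize(i,None,fx=k,fy=k,interpolation=cv2.INTER_CUBIC)
t=f(a[y0:y1,x0:x1]);r=f(b[y0-15:y1+15,x0-35:x1+10])
m=cv2.matchTemplate(r,t,cv2.TM_CCOEFF_NORMED);_,s,_,l=cv2.minMaxLoc(m)
print("shift",np.array(l)/k-[35,15],s)
v=[.6034-.05*np.cos(.363),.0305+.05*np.sin(.363),-.363]
for d in(.025,.03):print(d,proj(S,plate([-.07+d,-.03,.065],v))-proj(S,plate([-.07,-.03,.065],v)))
E
```

```text
shift [-11.5   -2.75] 0.9905945658683777
0.025 [[-9.60821336 -2.30866881]]
0.03 [[-11.51372376  -2.7665263 ]]
```

The measured shift is (-11.5, -2.75) px, which matches exactly 30 mm of travel. The stop is home.

```bash
python3 -c "
from plant import arm
print(arm.hand_in())"
```

```text
the job is handed in; nothing more can be done
None
```

The nut is unscrewed to about 2.1 turns (read from its index line) and the stop is pushed the full 30 mm home against the end block; the job is handed in at about 32 s, but no verdict was returned.

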